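# Clamp a printed bar into the corner of the gluing board

## Robot

A 6-joint arm with a two-finger parallel gripper is mounted at the origin on the work surface. World frame = base frame: x ahead of the robot, y to its left, z up, the work surface at z = 0. Lengths are in m, angles in degrees, forces in N, time in s.
With the tool pointing down it reaches from about 0.25 to 0.725 m from the base axis. Payload 9.7 kg.
Tool frame: the origin (TCP) lies at the very end of the fingers, on their centre line; the grasp point (between the pads) lies 19 mm behind it; z points along the fingers, y is the line along which they close (so a half turn about z gives the same grasp; the last joint's range is limited). The gripper opens to 85 mm and grips with 20 to 120 N. Pads are 22 mm wide; open, the fingers measure 114 mm over their backs; the gripper's body (76 mm by 85 mm) begins 54 mm behind the grasp point. The pads swing forward as they close: fully open they stand 13 mm farther back than shut.
Start: joints at [73.74, 4.979, 10.078, 95.1, 0, 90], TCP at [0.154, 0.528, 0.201] pointing down, gripper open.
Joint ranges: [-179.16, 179.16], [-48.56, 103.87], [-65.8, 70.77], [-126.05, 130.52], [-82.76, 87.17], [-180, 180]. Speed limits (degrees/s): [127.2, 127.2, 147.25, 180, 180, 180].

## Interface

Orientations are given as [roll, pitch, yaw] about the fixed x, y, z axes, in that order (R = Rz(yaw) Ry(pitch) Rx(roll)).
In Python, from workcell import bot, viewer, finder gives the robot as it stands. The module is installed in compiled form; this text tells all that it offers.
- The arm moves only by the shell command python3 -m inch 'ROWS' [FORCE]. ROWS is JSON, a list that holds one entry, the list of rows, each a list of 7 numbers: the opening in per cent of the stroke, from 0 (shut) to 100 (fully open), then the shift along the tool's x, y, z in mm, then the turn, a rotation vector about the tool's x, y, z in degrees. In form: [[[grip, tx, ty, tz, ax, ay, az], ...]]. A call has 1 to 8 rows; each row shifts and turns the commanded pose from where the row before left it, along the tool's axes as they then stand; what a row does not reach is not made up. A row lasts 1/8 s, in which the tool goes at most 62.5 mm and 10.7 degrees, less where a joint would pass 70% of its speed; a pose out of reach is approached as far as the arm can. A call with a gripper value outside its range is refused whole. The fingers move at their own pace and stop on an object; FORCE is the grip in N (left out, the last holds). Time passes only in rows, so rows that do not move let the fingers close. It gives the time, the measured TCP pose, the force, the opening and the grip force at its end, in the units of the state.
- bot.get_obs(): the state, without advancing time (a new reading comes with each control period).
- viewer.camera(name): name is "scene" or "top" or "wrist"; returns a dict with "pixels" (480x640x3 uint8, red, green, blue), "vfov" (degrees; the focal length in pixels is half the picture's height over the tangent of half this angle, whatever the lens; pixels are square), "cx", "cy" (the principal point, pixels), "R" (3x3) and "t" (3): a world point X has camera coordinates R X + t. Camera axes: x right, y down, z forward; pixel columns grow to the right and rows downward; lengths in m; the calibration is good to about 2 mm. A picture is of the moment at which its call begins. There is no depth.
- bot.job_done(): hands the job in; it is judged then, once.
Trained networks look in the newest picture that a camera, given by its name, has taken for a name from the list of things; names that differ only in an ending like _2 or _b are one class to them, and where a whole thing is asked for, a point or a joint stands for the part that bears it (a point fixed in the world has none). Each returns a list of dicts, best first, with "conf" (0 to 1); they miss things now and then, are a little off and sometimes report something else, mostly with a low value. They report only what shows in the picture. A call takes as long as a camera call.
- finder.outline_of(camera, thing): "pixels" (480x640 bool, what is visible of it) and "extent" ([centre column, centre row, width, height] in pixels, round what is visible of it).
- finder.mark_of(camera, thing): "position" ([column, row] in pixels: a listed point, or the origin of a listed thing).
The state is a dict: "time": time; "q": joint angles; "qd": joint speeds; "joint_efforts": joint torques, N m; "ee_pos": TCP position; "tcp_rot": TCP orientation; "wrist_force": force on the tool from outside, world axes, zero at the start; "torque": the same for the moment, N m; "opening": finger opening in m; "grasp_force": force on a finger pad.
Only numpy, scipy, OpenCV 4.12 (cv2) and the standard library are available. Lean on these libraries where they do the work, as an engineer would, in place of code of your own. Each camera call takes 0.05 s, during which the arm holds its last target. There are 200 camera calls.

## Task

Set the longer of the two printed bars on the gluing board and push it square and flush into the corner, on its edge, with its side against the long fence and its end against the end stop. Then take the larger spring clamp out of the rack, squeeze its handles to open the jaws over the bar and the fence together near their free end, and let it close so that it grips both. Leave the bar in the corner and do not shift the other things on the bench.

Things in the scene. Friction and masses are not known exactly. Their poses are not given: they have to be found in the camera images.
- jig: Fixed gluing board: plywood base 12 mm thick, x -75 to +40, y -305 to +15 mm. Origin on the bench below the inner corner. On it, 40 mm high in aluminium: the long fence (x 0 to +6 mm) from the corner along y to its free end at y = -138; the end stop (y 0 to +10) along x, +1 to -70. The bar goes on the -x side of the fence, -y side of the stop. The base beyond the free end is empty.
- corner (a point): The inner corner of fence and stop, on the upper face of the base (12 mm above the bench). Axes as jig. With the bar home its origin is at x = -8, y = -70, z = 0 mm from here, its length along y, either end first.
- bar: The longer red printed bar, to be clamped: 140 mm long (x), 16 mm thick (y), 40 mm high (z), about 0.1 kg, standing on its 16 mm edge. Round black dimples on both sides. Origin: centre of its underside.
- short_bar: Bystander of the same make as the bar but 95 mm long. Origin: centre of its underside.
- clamp: Larger black spring clamp (152 mm; the other is 110), 30 mm high, 0.11 kg. Two levers on an upright pivot, each with jaw (+x) and handle (-x) on one side: squeezing the handles opens the jaws. This body is the +y lever; origin at the pivot, underside. Shut, x is the centre line; at joint q the centre line is turned -q/2 about z from x. Jaws end 62 mm ahead of the pivot, 40 mm wide outside.
- clamp_jaw (a joint): Opening of the clamp, rad, sprung shut: 0 shut (tips 4 mm apart), 0.34 on bar and fence together (22 mm), 0.6 fully squeezed (about 20 N; tips 36 mm apart). The handle pads lie 48 to 90 mm behind the pivot; shut they measure 60 mm over their outsides at 68 mm behind, flaring to 72 mm at the ends; fully squeezed they are parallel, 18 mm over their outsides.
- tip_a (a point): Inner face of the rounded jaw tip of the +y lever, 55 mm in front of the pivot, at mid height (15 mm).
- tip_b (a point): The same on the other lever.
- dock: White fixed clamp rack, 184 mm wide (y), 108 deep (x), 42 high. Origin on the bench, middle of its mouth; it extends to +x. Two bays, at y = +44 and -44, open at the top and to -x, 80 mm wide but 56 over the first 46 mm: no room for fingers beside the handles. A clamp lies in each on the bench, pivot about 5 mm inside the mouth, jaws out to -x; lift it straight up.
- small_clamp: Bystander: black spring clamp of the same shape, 110 mm long, 22 mm high, in the other bay. Origin at its pivot, underside; jaws to +x.
- mug: Bystander: white mug, 76 mm wide, 85 mm high, handle towards its y. Origin: centre of its underside.
- glue: Bystander: white glue bottle with orange cap, 42 mm wide, 115 mm high, standing behind the fence. Origin: centre of its underside.
- spirit: Bystander: tall white bottle with blue cap, 54 mm wide, 170 mm high, standing between rack and gluing board. Origin: centre of its underside.
- screwdriver: Bystander: yellow-handled screwdriver, 180 mm, lying along its x behind the gluing board. Origin: at its middle, underside.
- scraper: Bystander: scraper with wooden handle, 190 mm, lying along its x. Origin: at its middle, underside.
- case: Bystander: grey flat case, 160 x 70 x 25 mm. Origin: centre of its underside.

How it is judged (in metres and radians):
On the way, in this order (a step that is already met when the one before it is completed fails the run):
1. The long bar stands on its edge on the gluing board, released, square in the corner: side within 2.5 mm of the fence, end within 3.5 mm of the stop (x of bar in the frame of corner between -0.0105 and -0.0055 m and y of bar in the frame of corner between -0.0735 and -0.0665 m and z of bar in the frame of corner below 0.004 m and angle between bar's own z axis and vertical below 0.06 rad and angle between the x axis of bar and the y axis of jig, either way round below 0.03 rad and contact force between the fingers and bar below 0.1 N), for 0.2 s.
2. With the bar still home, the large clamp's jaws are squeezed open wider than bar and fence together, one tip each side of both, below their top and 8 to 58 mm in from the fence's free end (x of bar in the frame of corner between -0.0105 and -0.0055 m and y of bar in the frame of corner between -0.0735 and -0.0665 m and z of bar in the frame of corner below 0.004 m and angle between bar's own z axis and vertical below 0.06 rad and angle between the x axis of bar and the y axis of jig, either way round below 0.03 rad and y of tip_a in the frame of corner between -0.13 and -0.08 m and y of tip_b in the frame of corner between -0.13 and -0.08 m and ((x of tip_a in the frame of corner above 0.004 m and x of tip_b in the frame of corner below -0.014 m) or (x of tip_b in the frame of corner above 0.004 m and x of tip_a in the frame of corner below -0.014 m)) and value of joint clamp_jaw above 0.38 rad and z of each of tip_a, tip_b in the frame of corner below 0.038 m), for 0.1 s.
At the end, for the whole second after the job is handed in: Long bar on edge on the gluing board, within 2.5 mm of the fence, 3.5 mm of the stop and 0.03 rad of square. Large clamp released, at rest, level within 0.2 rad, its tips pressing bar and fence with over 3 N, 8 to 58 mm in from the fence's free end (x of bar in the frame of corner between -0.0105 and -0.0055 m and y of bar in the frame of corner between -0.0735 and -0.0665 m and z of bar in the frame of corner below 0.004 m and angle between bar's own z axis and vertical below 0.06 rad and angle between the x axis of bar and the y axis of jig, either way round below 0.03 rad and y of tip_a in the frame of corner between -0.13 and -0.08 m and y of tip_b in the frame of corner between -0.13 and -0.08 m and ((x of tip_a in the frame of corner above 0.004 m and x of tip_b in the frame of corner below -0.014 m) or (x of tip_b in the frame of corner above 0.004 m and x of tip_a in the frame of corner below -0.014 m)) and value of joint clamp_jaw between 0.27 and 0.42 rad and contact force between clamp and bar above 3 N and contact force between clamp and jig above 3 N and contact force between the fingers and clamp below 0.1 N and angle between clamp's own z axis and vertical below 0.2 rad and linear speed of each of bar, clamp below 0.02 m/s and angular speed of each of bar, clamp below 0.2 rad/s); the robot touches nothing.
It fails at once if A bystander (shorter bar, smaller clamp, mug, glue bottle, tall bottle, screwdriver, scraper, case) is shifted by more than 30 mm or lifted or knocked over (distance of any of short_bar, small_clamp, mug, glue, spirit, screwdriver, scraper, case from where it was at the start of the episode above 0.03 m or angle between any of mug, glue, spirit, short_bar's own z axis and vertical above 0.5 rad).
It also fails if it takes over 72 s, if anything falls off the work surface, if the arm or the gripper's body presses on something with over 40 N, if the wrist force passes 120 N, or if a joint passes its speed limit or range.

## Working session

There is one attempt and no reset: what is moved stays moved. The work goes in short steps, Python scripts to look and compute and a shell command to move; the robot and the scene stay as the last step left them, time stands still between calls to the robot, and variables do not carry over. Pictures are saved under pics/ and viewed, at most 10 in all, crops included, and the job is handed in when it is done.

```bash
mkdir -p pics; cat > h.py <<'E'
import numpy as np, cv2
from workcell import bot, viewer, finder
from scipy.spatial.transform import Rotation as Ro
def ray(c,px):
    f=240/np.tan(np.radians(c['vfov'])/2); R=np.array(c['R']);t=np.array(c['t'])
    d=R.T@np.array([(px[0]-c['cx'])/f,(px[1]-c['cy'])/f,1]); o=-R.T@t
    return o,d
def atz(c,px,z):
    o,d=ray(c,px); return (o+d*(z-o[2])/d[2])[:2]
def proj(c,X):
    f=240/np.tan(np.radians(c['vfov'])/2); p=np.array(c['R'])@np.array(X)+np.array(c['t'])
    return np.array([c['cx']+f*p[0]/p[2],c['cy']+f*p[1]/p[2]])
def shot(n,fn=None):
    c=viewer.camera(n)
    if fn: cv2.imwrite('pics/'+fn,np.asarray(c['pixels'])[:,:,::-1])
    return c
E
python3 - <<'E'
from h import *
np.set_printoptions(precision=4,suppress=True)
print(bot.get_obs())
for n in ['top','scene']:
    c=shot(n,n+'0.png'); print(n,c['vfov'],c['cx'],c['cy'],-np.array(c['R']).T@c['t'])
    for t in ['jig','corner','bar','short_bar','clamp','tip_a','tip_b','dock','small_clamp','mug','glue','spirit','screwdriver','scraper','case']:
        for m in finder.mark_of(n,t)[:2]:
            z=.012 if t=='corner' else .015 if 'tip' in t else 0
            print(t,round(m['conf'],2),np.array(m['position']),atz(c,m['position'],z))
E
```

```text
{'time': 0.0, 'q': array([73.7396,  5.0117, 10.034 , 95.0982,  0.0025, 89.9997]), 'qd': array([-0.0822, -0.0778, -0.032 ,  0.0451, -0.0349, -0.117 ]), 'joint_efforts': array([ -0.0001, -52.0387,  46.4809,   0.0161,  -0.    ,   0.    ]), 'ee_pos': array([0.1539, 0.5278, 0.2005]), 'tcp_rot': array([-179.9242,   -0.0025,  163.7399]), 'wrist_force': array([ 0.0714,  0.0748, -0.2245]), 'torque': array([-0.0385, -0.0006,  0.0092]), 'grasp_force': 0.0, 'opening': 0.08529082499208418}
top 53.23190214407943 317.0275007475629 235.9466896399235 [ 0.4954 -0.0101  1.2374]
jig 0.83 [192.7 227.6] [0.6228 0.3032]
corner 0.7 [189.8 309.1] [0.4143 0.3052]
corner 0.68 [190.3 231.1] [0.6126 0.3062]
bar 0.89 [348.  290.9] [ 0.4555 -0.0969]
bar 0.59 [237.8 198.6] [0.6977 0.1867]
short_bar 0.68 [398.7 290.9] [ 0.4541 -0.2273]
clamp 0.83 [422.9 213.6] [ 0.6537 -0.2954]
tip_a 0.97 [426.7 237.2] [ 0.5907 -0.2999]
tip_a 0.62 [419.4 236.2] [ 0.5935 -0.2812]
tip_b 0.97 [426.7 237.2] [ 0.5907 -0.2999]
tip_b 0.62 [419.4 236.2] [ 0.5935 -0.2812]
dock 0.79 [439.7 220.7] [ 0.6346 -0.3386]
small_clamp 0.73 [455.7 219.
[... 590 characters left out ...]
 0.4566 -0.0868]
clamp 0.71 [413.4 223.4] [0.3929 0.1115]
clamp 0.69 [210.8 220.9] [ 0.6491 -0.2918]
tip_a 0.95 [223.8 201.9] [ 0.5959 -0.2928]
tip_a 0.76 [230.9 203.4] [ 0.5901 -0.2758]
tip_b 0.95 [223.8 201.9] [ 0.5959 -0.2928]
tip_b 0.76 [230.9 203.4] [ 0.5901 -0.2758]
dock 0.71 [203.4 211.2] [ 0.6368 -0.3252]
dock 0.35 [227.  202.1] [ 0.5845 -0.2955]
small_clamp 0.56 [186.4 202.8] [ 0.6401 -0.3764]
mug 0.93 [487.1 265. ] [0.4036 0.3027]
glue 0.94 [378.9 337.9] [0.6866 0.1888]
spirit 0.8 [277.8 248.8] [ 0.6253 -0.1129]
screwdriver 0.87 [268.7 316.6] [ 0.7724 -0.0285]
scraper 0.6 [414.5 223.8] [0.3925 0.1142]
case 0.75 [230.9 154.3] [ 0.4576 -0.3866]
case 0.25 [487.8 264.8] [0.4023 0.3038]
```

View pics/top0.png

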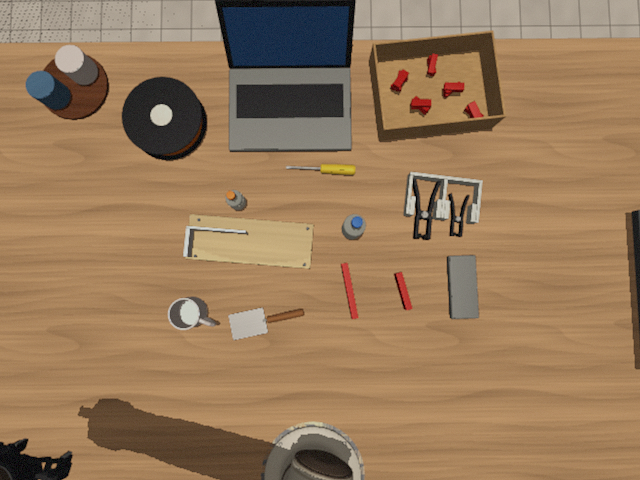

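View pics/scene0.png

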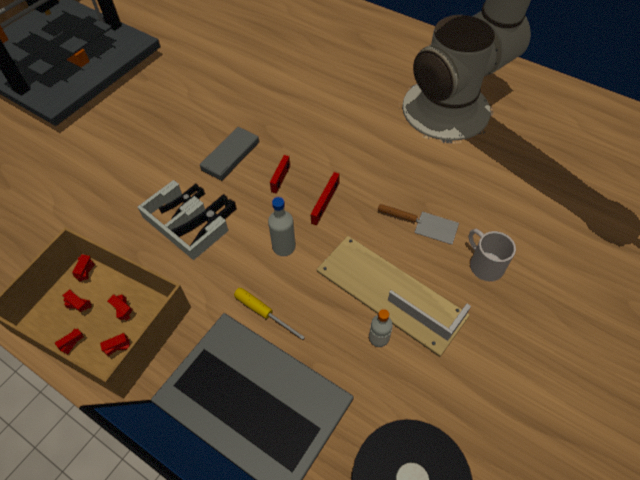

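The top view shows the board around (250,242) with its corner at (190,230). The long bar is at (349,291) and the short bar at (403,291). The rack is at (443,198), with the large clamp in its left bay at (425,210).

```bash
cat >> h.py <<'E'
def rect(mask,c,z):
    cs,_=cv2.findContours(mask.astype(np.uint8),cv2.RETR_EXTERNAL,cv2.CHAIN_APPROX_NONE)
    k=max(cs,key=cv2.contourArea)[:,0,:].astype(float)
    w=np.array([atz(c,p,z) for p in k])
    (x,y),(a,b),_=cv2.minAreaRect((w*1000).astype(np.float32)); bx=cv2.boxPoints(cv2.minAreaRect((w*1000).astype(np.float32)))
    e=max([bx[1]-bx[0],bx[2]-bx[1]],key=np.linalg.norm)
    return np.array([x,y]),sorted([a,b]),np.degrees(np.arctan2(e[1],e[0]))%180
def steps(dest,yaw):
    "shift in tool axes (mm) and yaw turn from now to dest, tool down"
    o=bot.get_obs(); R=Ro.from_euler('xyz',o['tcp_rot'],degrees=True).as_matrix()
    d=R.T@(np.array(dest)-o['ee_pos'])*1000; dy=(yaw-o['tcp_rot'][2]+90)%180-90
    print('tcp',o['ee_pos'],o['tcp_rot'],'shift tool',d.round(1),'az',round(-dy,1),'steps in az-turned frame',(Ro.from_euler('z',dy,degrees=True).as_matrix().T*0+1).shape)
E
sed -i "s/,'steps in.*shape)/)/" h.py
python3 - <<'E'
from h import *
np.set_printoptions(precision=4,suppress=True)
for n,zs in [('top',{'bar':.04,'jig':.012,'clamp':.03,'short_bar':.04}),('scene',{'jig':.012})]:
    c=shot(n)
    for t,z in zs.items():
        for m in finder.outline_of(n,t)[:1]:
            print(n,t,m['conf'],rect(m['pixels'],c,z))
    im=cv2.cvtColor(np.ascontiguousarray(c['pixels']),cv2.COLOR_RGB2HSV)
c=shot('wrist'); R=np.array(c['R']);C=-R.T@c['t']; o=bot.get_obs(); Rt=Ro.from_euler('xyz',o['tcp_rot'],degrees=True).as_matrix()
print(c['vfov'],c['cx'],c['cy'],'cam in tool',Rt.T@(C-o['ee_pos']),'\n',R@Rt)
steps([.42,-.09,.25],90)
E
```

```text
top bar 0.96 (array([459.2582, -97.7541]), [16.953445434570312, 137.03524780273438], np.float32(10.084272))
top jig 0.85 (array([587.2335, 156.9905]), [116.37080383300781, 326.31884765625], np.float32(85.205826))
top clamp 0.92 (array([ 661.0693, -294.6209]), [72.28854370117188, 156.6372528076172], np.float32(174.64865))
top short_bar 0.81 (array([ 457.5352, -231.6392]), [24.114063262939453, 98.8266830444336], np.float32(14.470202))
scene jig 0.95 (array([581.2166, 158.1482]), [138.11431884765625, 323.4208068847656], np.float32(85.94532))
58.72968629606385 320.8390134686917 245.71152343358804 cam in tool [ 0.0753 -0.0004 -0.1715] 
 [[ 0.0007  1.     -0.0001]
 [-0.9553  0.0007 -0.2957]
 [-0.2957  0.0003  0.9553]]
tcp [0.154  0.528  0.2012] [179.9974   0.001  163.7384] shift tool [-428.4 -518.8  -48.8] az 73.7
```

```bash
python3 -m inch '[[[100,-29,-32,-1.5,0,0,0],[100,-29,-32,-1.5,0,0,0],[100,-29,-32,-1.5,0,0,0],[100,-29,-32,-1.5,0,0,0],[100,-29,-32,-1.5,0,0,0],[100,-29,-32,-1.5,0,0,0],[100,-29,-32,-1.5,0,0,0],[100,-29,-32,-1.5,0,0,0]]]'
python3 -m inch '[[[100,-29,-32,-1.5,0,0,0],[100,-29,-32,-1.5,0,0,0],[100,-29,-32,-1.5,0,0,0],[100,-29,-32,-1.5,0,0,0],[100,-29,-32,-1.5,0,0,0],[100,-29,-32,-1.5,0,0,0],[100,-29,-32,-1.5,0,0,0],[100,-29,-32,-1.5,0,0,0]]]'
python3 -c "
from h import *
print(bot.get_obs()['q'].round(1)); steps([.459,-.098,.22],10)"
```

```text
time: 3.0
ee_pos: [0.3054, 0.216, 0.2134]
tcp_rot: [180.0, 0.0, 163.8]
wrist_force: [-0.2, 1.3, -0.0]
opening: 0.0857
grasp_force: 0.0
time: 4.0
ee_pos: [0.4565, -0.0949, 0.2254]
tcp_rot: [180.0, 0.0, 163.7]
wrist_force: [0.4, 1.0, -0.0]
opening: 0.085
grasp_force: 0.0
[-11.7  -5.9   2.   97.9   0.    4.5]
tcp [ 0.45651946 -0.09492467  0.22536236] [1.79995817e+02 2.57730214e-02 1.63725430e+02] shift tool [-3.2 -2.3  5.4] az -26.3
```

```bash
python3 -m inch '[[[100,0,0,0,0,0,-9],[100,0,0,0,0,0,-9],[100,0,0,0,0,0,-8.3],[100,0,0,0,0,0,0]]]'
cat > bar.py <<'E'
from h import *
import sys
c=shot('wrist',sys.argv[1])
hsv=cv2.cvtColor(np.ascontiguousarray(c['pixels']),cv2.COLOR_RGB2HSV)
m=((hsv[...,0]<8)|(hsv[...,0]>172))&(hsv[...,1]>150)&(hsv[...,2]>60)
n,l,s,_=cv2.connectedComponentsWithStats(m.astype(np.uint8))
for i in range(1,n):
    if s[i,4]>1000: print(s[i],rect(l==i,c,.04))
E
python3 bar.py w1.png
```

```text
time: 4.5
ee_pos: [0.4561, -0.0935, 0.2252]
tcp_rot: [180.0, 0.0, -170.0]
wrist_force: [-0.2, -0.9, -0.5]
opening: 0.0852
grasp_force: 0.0
[ 138  116   52  114 3333] (array([ 451.72406006, -226.13475037]), [27.53995132446289, 93.70764923095703], np.float32(14.893933))
[ 307  120   20  162 2887] (array([455.53533936, -97.63539124]), [15.988490104675293, 138.79940795898438], np.float32(10.223264))
```

View pics/w1.png

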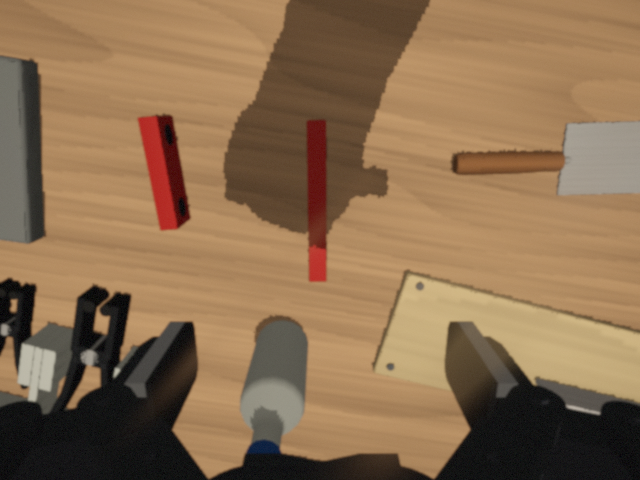

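The wrist view shows the long red bar at (317,200), 139 × 16 mm and at yaw 10.2°, clear of its neighbours. I'll grasp it.

```bash
python3 -m inch '[[[100,1.3,-3.9,30,0,0,0],[100,0,0,40,0,0,0],[100,0,0,40,0,0,0],[70,0,0,40,0,0,0],[70,0,0,35,0,0,0],[60,0,0,30,0,0,0],[60,0,0,0,0,0,0],[40,0,0,0,0,0,0]]]' 40
python3 -m inch '[[[0,0,0,0,0,0,0],[0,0,0,0,0,0,0],[0,0,0,0,0,0,0],[0,0,0,0,0,0,0],[0,0,0,0,0,0,0]]]' 40
```

```text
time: 5.55
ee_pos: [0.4561, -0.0976, 0.0115]
tcp_rot: [-180.0, 0.1, -170.0]
wrist_force: [0.2, 0.0, -0.3]
opening: 0.0354
grasp_force: 0.0
time: 6.18
ee_pos: [0.4554, -0.0975, 0.0102]
tcp_rot: [180.0, -0.0, -170.0]
wrist_force: [1.0, -0.3, -1.3]
opening: 0.0001
grasp_force: 0.0
```

```bash
python3 bar.py w2.png; python3 -c "
from h import *
print(bot.get_obs())"
```

```text
[   0  121   66  254 8199] (array([ 449.30291748, -201.8086853 ]), [23.415271759033203, 95.76286315917969], np.float32(177.53777))
[ 297  130   49  187 7946] (array([ 418.52441406, -104.33953857]), [15.618515014648438, 65.8888168334961], np.float32(10.318705))
{'time': 6.225, 'q': array([-1.20838841e+01, -5.85436814e+00, -2.18584754e+01,  7.39984236e+01,
       -4.05821745e-04, -2.21208746e+01]), 'qd': array([ 0.05153451,  0.05970013,  0.02534489, -0.09923506, -0.07011644,
        0.04798966]), 'joint_efforts': array([-9.43397717e-04, -3.96050727e+01,  4.60742998e+01,  2.54942199e-03,
       -2.15500750e-04,  8.01363749e-04]), 'ee_pos': array([ 0.45545367, -0.0975091 ,  0.01017334]), 'tcp_rot': array([ 1.79999423e+02, -2.49731886e-03, -1.69963009e+02]), 'wrist_force': array([-1.02186217, -0.57678398,  0.89565811]), 'torque': array([-0.06855744,  0.07471167, -0.02867097]), 'grasp_force': 0.0, 'opening': 6.772943978644083e-05}
```

View pics/w2.png

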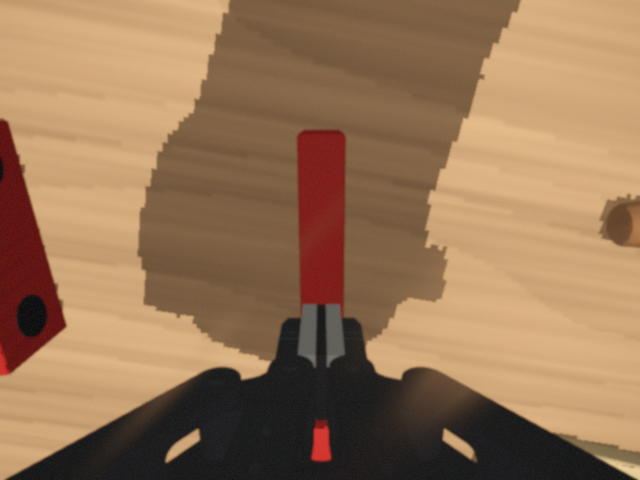

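```bash
python3 - <<'E'
from h import *
c=shot('wrist'); o=bot.get_obs(); R=Ro.from_euler('xyz',o['tcp_rot'],degrees=True).as_matrix()
C=-np.array(c['R']).T@c['t']; print('cam',C, R.T@(C-o['ee_pos']))
for dz in [0,-.01,-.02,-.03,-.04,-.06]:
    print(dz,[proj(c,o['ee_pos']+R@np.array([x,0,dz])).round() for x in(.011,-.011)])
for n in ['top','scene']:
    c=shot(n,n+'1.png'); p=proj(c,[.455,-.097,.03]).astype(int); im=np.asarray(c['pixels'])[:,:,::-1]
    cv2.imwrite('pics/c_%s.png'%n,cv2.resize(im[max(0,p[1]-60):p[1]+60,p[0]-60:p[0]+60],(480,480)))
a=[cv2.imread('pics/c_%s.png'%n) for n in('top','scene')]; cv2.imwrite('pics/c1.png',cv2.resize(np.hstack(a),(800,400)))
E
```

```text
cam [ 0.38120504 -0.11110462  0.18170309] [ 0.07546828 -0.00043877 -0.17154318]
0 [array([322., 271.]), array([322., 317.])]
-0.01 [array([322., 280.]), array([322., 328.])]
-0.02 [array([322., 289.]), array([322., 340.])]
-0.03 [array([322., 300.]), array([322., 354.])]
-0.04 [array([322., 313.]), array([322., 369.])]
-0.06 [array([322., 343.]), array([322., 406.])]
```

View pics/c1.png

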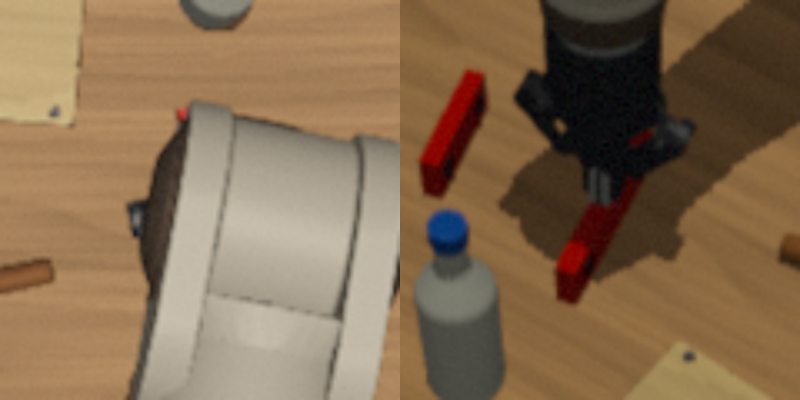

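The scene crop shows the shut fingers on top of the bar instead of around it, at about (600,190). In the wrist view the pad ends are at row 305, about 33 mm short of the stated TCP. I'll rise a little and check where the finger ends really are.

```bash
python3 -m inch '[[[0,0,0,-20,0,0,0],[0,0,0,-20,0,0,0],[0,0,0,0,0,0,0]]]' 40
python3 - <<'E'
from h import *
c=shot('wrist','w3.png'); im=cv2.imread('pics/w3.png')[250:400,220:420]
cv2.imwrite('pics/w3c.png',cv2.resize(im,(800,600),interpolation=cv2.INTER_NEAREST))
E
```

```text
time: 6.75
ee_pos: [0.4564, -0.0977, 0.0514]
tcp_rot: [-179.9, 0.1, -170.0]
wrist_force: [0.2, -0.5, -0.1]
opening: -0.0002
grasp_force: 0.0
```

View pics/w3c.png

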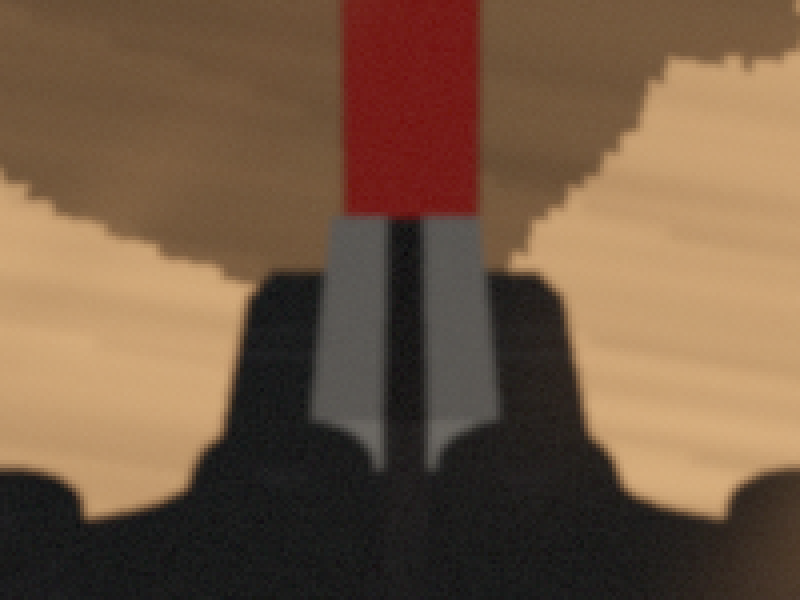

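The pad ends stay at row 304 after the rise, so the real finger ends are about 33 mm behind the reported TCP. I'll apply that offset, which means descending to TCP z ≈ -0.02, and watch the force.

```bash
python3 -m inch '[[[55,1,0,0,0,0,0],[55,0,0,0,0,0,0],[55,0,0,0,0,0,0],[55,0,0,20,0,0,0],[55,0,0,20,0,0,0],[55,0,0,12,0,0,0],[55,0,0,0,0,0,0]]]' 40
python3 -m inch '[[[55,0,0,8,0,0,0],[55,0,0,8,0,0,0],[55,0,0,0,0,0,0]]]' 
python3 -m inch '[[[0,0,0,0,0,0,0],[0,0,0,0,0,0,0],[0,0,0,0,0,0,0],[0,0,0,0,0,0,0],[0,0,0,0,0,0,0]]]' 40
```

```text
time: 7.68
ee_pos: [0.4539, -0.0976, -0.0025]
tcp_rot: [180.0, -0.1, -170.0]
wrist_force: [-1.1, -0.1, 0.5]
opening: 0.0465
grasp_force: 0.0
time: 8.05
ee_pos: [0.4541, -0.0976, -0.0184]
tcp_rot: [180.0, -0.0, -170.0]
wrist_force: [0.8, 0.2, 0.0]
opening: 0.0469
grasp_force: 0.0
time: 8.68
ee_pos: [0.4548, -0.0978, -0.0174]
tcp_rot: [-180.0, 0.0, -170.0]
wrist_force: [-1.1, 0.8, 5.6]
opening: 0.0152
grasp_force: 40.2
```

```bash
python3 -m inch '[[[0,0,0,-10,0,0,0],[0,0,0,-40,0,0,0],[0,0,0,-50,0,0,0],[0,0,0,-50,0,0,0],[0,0,0,-18,0,0,0],[0,0,38,0,0,0,0],[0,0,38,0,0,0,0],[0,-10,38,0,0,0,0]]]' 60
python3 -m inch '[[[0,-42,38,0,0,0,0],[0,-42,38,0,0,0,0],[0,-43,38,0,0,0,-5],[0,0,0,0,0,0,-10],[0,0,0,0,0,0,-10],[0,0,0,0,0,0,-10],[0,0,0,0,0,0,-10],[0,0,0,0,0,0,-10]]]' 60
python3 -m inch '[[[0,0,0,0,0,0,-10],[0,0,0,0,0,0,-10],[0,0,0,0,0,0,0]]]' 60
cat > jig.py <<'E'
from h import *
import sys
np.set_printoptions(precision=4,suppress=True)
print(bot.get_obs()['ee_pos'],bot.get_obs()['tcp_rot'],bot.get_obs()['q'])
for n in ['wrist','top','scene']:
    c=shot(n,sys.argv[1]+n+'.png')
    for m in finder.mark_of(n,'corner')[:2]: print(n,'corner',m['conf'],m['position'],atz(c,m['position'],.012))
    for m in finder.mark_of(n,'bar')[:2]: print(n,'bar',m['conf'],m['position'])
    for m in finder.outline_of(n,'jig')[:1]: print(n,m['conf'],m['extent'],rect(m['pixels'],c,.012))
E
python3 jig.py j1
```

```text
time: 9.68
ee_pos: [0.4436, 0.0172, 0.1496]
tcp_rot: [180.0, -0.1, -170.0]
wrist_force: [0.1, -0.7, -0.5]
opening: 0.0149
grasp_force: 58.8
time: 10.68
ee_pos: [0.5491, 0.1506, 0.1491]
tcp_rot: [179.9, -0.1, -114.6]
wrist_force: [0.9, 0.6, -1.0]
opening: 0.0147
grasp_force: 58.7
time: 11.05
ee_pos: [0.5492, 0.1506, 0.1493]
tcp_rot: [179.9, -0.0, -95.0]
wrist_force: [-0.3, 0.6, -1.4]
opening: 0.015
grasp_force: 58.7
[0.5492 0.1506 0.1493] [179.9056  -0.0322 -95.0267] [ 15.3329   6.9998   6.5153  89.6152   0.0027 -69.6404]
wrist bar 0.59 [324.0, 312.9]
wrist 0.68 [268.9, 219.7, 179.2, 439.4] (array([582.8587, 141.9765]), [115.1063232421875, 280.7340087890625], np.float32(84.86212))
top bar 0.51 [243.8, 252.1]
top 0.66 [277.4, 243.1, 70.1, 51.6] (array([580.5052,  81.6625]), [119.09589385986328, 175.8052215576172], np.float32(85.335144))
scene corner 0.7 [445.7, 335.5] [0.6126 0.3011]
scene bar 0.58 [410.7, 242.1]
scene 0.61 [394.8, 296.5, 157.4, 119.8] (array([578.493, 157.773]), [136.2114715576172, 321.6519470214844], np.float32(85.26354))
```

View pics/j1wrist.png

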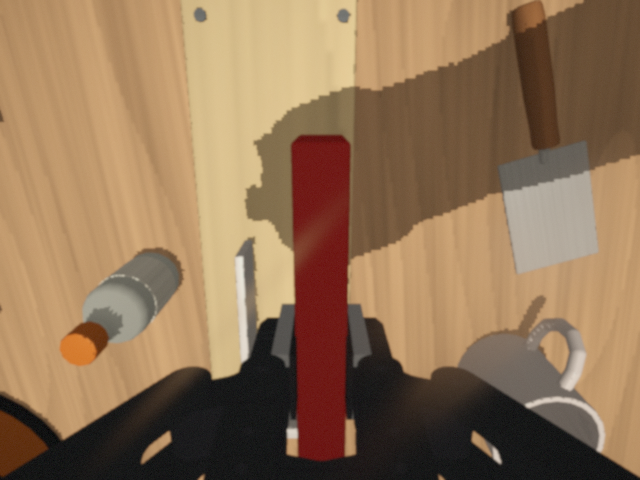

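The wrist view shows the bar held straight, with the fence's free end at about (240,255) and the base edges at columns 187 and 355 on row 50. I'll locate the jig precisely from these.

```bash
python3 - <<'E'
from h import *
np.set_printoptions(precision=4,suppress=True)
c=viewer.camera('wrist'); im=np.asarray(c['pixels']).astype(int)
g=np.asarray(cv2.cvtColor(np.uint8(im),cv2.COLOR_RGB2HSV)).astype(int)
# base edges: saturation/hue profile per row
for r in (5,30,50,70,150,200,230):
    h=cv2.GaussianBlur(np.float32(im[r,:,2]-im[r,:,0]*.62)[None],(5,1),0)[0]; d=np.diff(h)
    L=170+np.argmax(np.abs(d[170:225])); Rr=335+np.argmax(np.abs(d[335:370]))
    print(r,L,Rr,atz(c,(L+.5,r),.012),atz(c,(Rr+.5,r),.012))
for r in range(248,360,12):
    w=[x for x in range(225,262) if g[r,x,1]<30 and g[r,x,2]>150]
    if w: print('fence',r,w[0],w[-1],atz(c,(w[0]-.5,r),.052),atz(c,(w[-1]+.5,r),.052))
E
```

```text
5 181 356 [0.6273 0.0004] [0.5144 0.0101]
30 184 355 [0.628 0.015] [0.516  0.0247]
50 185 355 [0.6295 0.027 ] [0.5167 0.0367]
70 187 354 [0.6304 0.0393] [0.5182 0.049 ]
150 194 349 [0.6348 0.0919] [0.525  0.1014]
200 198 348 [0.6381 0.1278] [0.5282 0.1373]
230 200 348 [0.6405 0.1505] [0.5297 0.16  ]
fence 260 237 244 [0.6074 0.1634] [0.6021 0.1638]
fence 272 238 244 [0.608  0.1719] [0.6033 0.1723]
fence 284 238 245 [0.6093 0.1806] [0.6038 0.181 ]
fence 296 239 245 [0.6099 0.1894] [0.6051 0.1898]
fence 308 241 245 [0.6098 0.1985] [0.6063 0.1988]
fence 320 241 246 [0.6111 0.2076] [0.6069 0.208 ]
fence 332 241 247 [0.6124 0.2169] [0.6075 0.2173]
fence 344 242 248 [0.613  0.2264] [0.6081 0.2269]
fence 356 243 248 [0.6137 0.2362] [0.6094 0.2365]
```

```bash
python3 -m inch '[[[0,-26,-6,0,0,0,0],[0,-26,-6,10,0,0,0],[0,-26.5,-6.2,20,0,0,0],[0,0,0,40,0,0,0],[0,0,0,40,0,0,0],[0,0,0,30,0,0,0],[0,0,0,8,0,0,0],[0,0,0,0,0,0,0]]]' 60
python3 -m inch '[[[0,0,0,2,0,0,0],[0,0,0,1,0,0,0],[0,0,0,0,0,0,0]]]' 60
python3 -c "
from h import *
print(bot.get_obs())"
```

```text
time: 12.7
ee_pos: [0.5745, 0.2276, 0.0021]
tcp_rot: [180.0, -0.0, -94.9]
wrist_force: [0.0, 0.5, -0.9]
opening: 0.0151
grasp_force: 58.8
time: 13.08
ee_pos: [0.5749, 0.2274, -0.0003]
tcp_rot: [-180.0, 0.0, -95.0]
wrist_force: [-0.0, 0.4, -0.8]
opening: 0.0149
grasp_force: 58.8
{'time': 13.075, 'q': array([ 2.15851683e+01,  1.50143049e+01, -7.96367627e-01,  7.41425129e+01,
       -2.10320190e-04, -6.34502073e+01]), 'qd': array([-0.08749126, -0.01246497, -0.13942077, -0.11012247, -0.09441862,
       -0.07941448]), 'joint_efforts': array([ 2.92359840e-02, -6.32393074e+01,  4.67004454e+01, -3.96242843e-02,
        2.20598464e-03,  8.49215085e-04]), 'ee_pos': array([ 5.74860819e-01,  2.27430137e-01, -2.59303742e-04]), 'tcp_rot': array([-1.79958028e+02,  2.07368027e-02, -9.49646169e+01]), 'wrist_force': array([-0.04389371,  0.36886053, -0.82027893]), 'torque': array([-0.03224578,  0.01867586, -0.03168223]), 'grasp_force': 58.81703495979309, 'opening': 0.01494944761661109}
```

```bash
python3 -m inch '[[[0,-3,0,2,0,0,0],[0,0,0,0,0,0,0]]]'; for i in 1; do python3 -m inch '[[[0,-1,0,0,0,0,0],[0,0,0,0,0,0,0]]]'; python3 -m inch '[[[0,-1,0,0,0,0,0],[0,0,0,0,0,0,0]]]';python3 -m inch '[[[0,-1,0,0,0,0,0],[0,0,0,0,0,0,0]]]'; done | grep -E "ee_pos|force"
```

```text
time: 13.32
ee_pos: [0.5748, 0.2304, -0.003]
tcp_rot: [180.0, -0.0, -95.0]
wrist_force: [0.0, -0.3, -1.8]
opening: 0.015
grasp_force: 58.8
ee_pos: [0.5747, 0.2304, -0.0029]
wrist_force: [-0.3, -5.8, 0.8]
grasp_force: 59.0
ee_pos: [0.5747, 0.2304, -0.0029]
wrist_force: [-1.0, -10.7, 1.0]
grasp_force: 59.2
ee_pos: [0.5746, 0.2303, -0.0029]
wrist_force: [-2.8, -17.0, 3.9]
grasp_force: 59.5
```

```bash
python3 -m inch '[[[0,3,0,0,0,0,0],[0,0,0,1,0,0,0],[0,0,0,0,0,0,0]]]'|grep -E "ee_pos|wrist"; for i in 1; do python3 -m inch '[[[0,0,0,1,0,0,0],[0,0,0,0,0,0,0]]]'; python3 -m inch '[[[0,0,0,1,0,0,0],[0,0,0,0,0,0,0]]]'; done|grep -E "ee_pos|wrist"
```

```text
ee_pos: [0.5749, 0.2304, -0.0039]
wrist_force: [-0.9, -2.3, -1.2]
ee_pos: [0.5748, 0.2304, -0.0049]
wrist_force: [-0.0, -1.4, -1.3]
ee_pos: [0.5748, 0.2304, -0.0053]
wrist_force: [-2.2, -1.5, 4.8]
```

```bash
python3 -m inch '[[[38,0,0,0,0,0,0],[38,0,0,0,0,0,0],[38,0,0,-5,0,0,0],[38,0,0,-30,0,0,0],[38,0,0,-40,0,0,0],[0,0,20,0,0,0,0],[0,0,28,0,0,0,0],[0,0,0,0,0,0,0]]]'
python3 bar.py b1.png; python3 -c "
from h import *
np.set_printoptions(precision=4,suppress=True)
for n in ['top','scene']:
    c=shot(n,'b1'+n+'.png')
    for m in finder.outline_of(n,'bar')[:2]: print(n,m['conf'],rect(m['pixels'],c,.052))"
```

```text
time: 15.95
ee_pos: [0.5261, 0.2348, 0.0699]
tcp_rot: [-180.0, 0.0, -94.9]
wrist_force: [0.3, 0.3, 0.4]
opening: -0.0002
grasp_force: 0.0
[  191   128    63   252 10618] (array([573.644104  , 227.27355957]), [23.440204620361328, 132.5179901123047], np.float32(84.95826))
top 0.67 (array([573.2853, 196.5302]), [19.958276748657227, 87.68687438964844], np.float32(85.33433))
top 0.56 (array([ 687.2025, -334.7726]), [116.2749252319336, 190.22938537597656], np.float32(81.22276))
scene 0.97 (array([583.89  , 232.5938]), [38.74506759643555, 139.28677368164062], np.float32(84.757904))
```

View pics/b1.png

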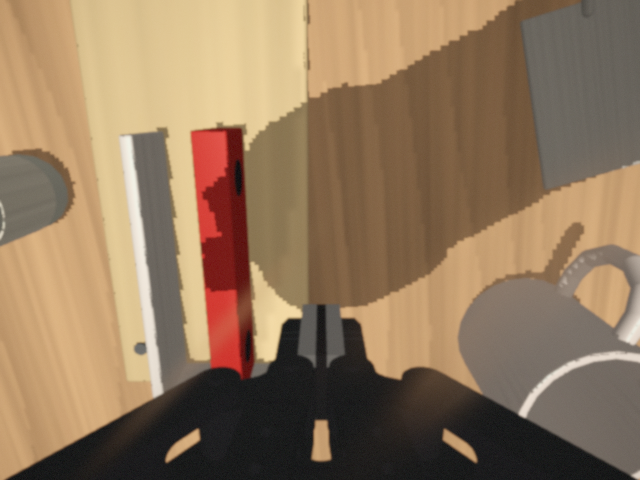

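Wrist view: the bar stands upright at (220,240), parallel to the fence at (150,240) and against the stop. Next I'll push it sideways.

```bash
python3 -m inch '[[[0,0,0,30,0,0,0],[0,0,0,30,0,0,0],[0,0,0,12,0,0,0],[0,0,-10,0,0,0,0],[0,0,-8,0,0,0,0],[0,0,-6,0,0,0,0],[0,0,-4,0,0,0,0],[0,0,-4,0,0,0,0]]]'|grep -E "ee_pos|wrist"
python3 -m inch '[[[0,0,-4,0,0,0,0],[0,0,-4,0,0,0,0],[0,0,-2,0,0,0,0],[0,0,0,0,0,0,0]]]'|grep -E "ee_pos|wrist"
python3 -m inch '[[[0,0,-2,0,0,0,0],[0,0,0,0,0,0,0]]]'|grep -E "ee_pos|wrist"
```

```text
ee_pos: [0.5592, 0.2317, -0.0025]
wrist_force: [-1.4, -0.5, 0.1]
ee_pos: [0.569, 0.2309, -0.0023]
wrist_force: [-1.6, -0.8, 4.5]
ee_pos: [0.5697, 0.2309, -0.0024]
wrist_force: [-7.2, 0.6, 7.4]
```

```bash
python3 bar.py b2.png
```

```text
[  191   135   126   245 23192] (array([587.34185791, 200.84376526]), [37.09025192260742, 82.90644073486328], np.float32(85.10276))
```

View pics/b2.png

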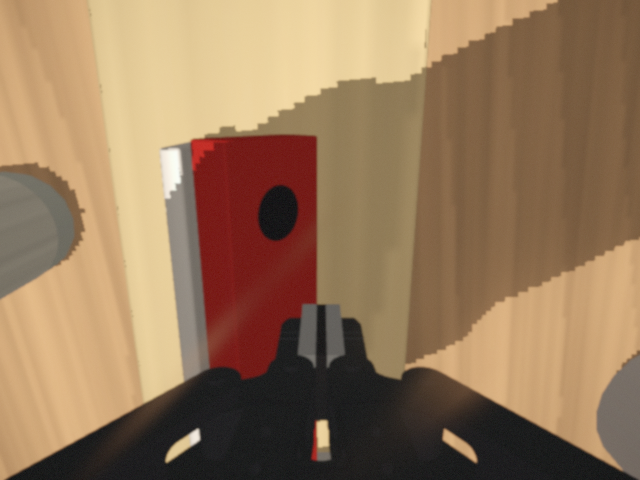

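```bash
cat > m.py <<'E'
from h import *
Y=np.array([np.sin(np.radians(5)),np.cos(np.radians(5))]);X=np.array([Y[1],-Y[0]])
c0=np.array([.6136,.2975])
def jig(p): d=np.array(p)-c0; return (np.array([d@X,d@Y])*1000).round(1)
def world(p): return c0+X*p[0]/1000+Y*p[1]/1000
E
python3 - <<'E'
from m import *
c=viewer.camera('wrist'); print(bot.get_obs()['wrist_force'],jig(bot.get_obs()['ee_pos'][:2]))
for n,px,z in [('fence out',(162,149),.052),('fence in',(182,146),.052),('bar top L',(192,140),.052),('bar top R',(233,140),.052),('bar bot R',(317,136),.012),('edge L',(95,20),.012),('edge R',(431,20),.012)]:
    print(n,jig(atz(c,px,z)))
E
```

```text
[-7.55196902  0.41743181  6.99012682] [-37.9 -70.1]
fence out [   5.  -136.9]
fence in [  -0.4 -137.7]
bar top L [  -3.2 -139.3]
bar top R [ -14.2 -139.3]
bar bot R [ -36.3 -138.4]
edge L [  37.1 -175.5]
edge R [ -74.1 -175.8]
```

The wrist view shows the bar leaning against the fence: its lower edge is at column 317 and its top edge at 192–232. I pushed too high. I'll back off, lower the fingers nearly to the base and push its foot in.

```bash
python3 -m inch '[[[0,0,8,0,0,0,0],[0,0,10,0,0,0,0],[0,0,0,6,0,0,0],[0,0,0,0,0,0,0]]]'|grep -E "ee_pos|wrist"
python3 -m inch '[[[0,0,0,4,0,0,0],[0,0,0,0,0,0,0]]]'|grep -E "ee_pos|wrist"
python3 -m inch '[[[0,0,0,3,0,0,0],[0,0,0,0,0,0,0]]]'|grep -E "ee_pos|wrist"
python3 bar.py b3.png
```

```text
ee_pos: [0.5525, 0.2321, -0.0096]
wrist_force: [-0.0, -0.2, 0.3]
ee_pos: [0.5528, 0.2321, -0.0133]
wrist_force: [0.4, -0.5, 0.1]
ee_pos: [0.5528, 0.2321, -0.0161]
wrist_force: [-0.1, 0.7, -0.1]
[  110   138   160   264 30895] (array([586.24560547, 200.12211609]), [39.991451263427734, 81.51417541503906], np.float32(85.03466))
```

View pics/b3.png

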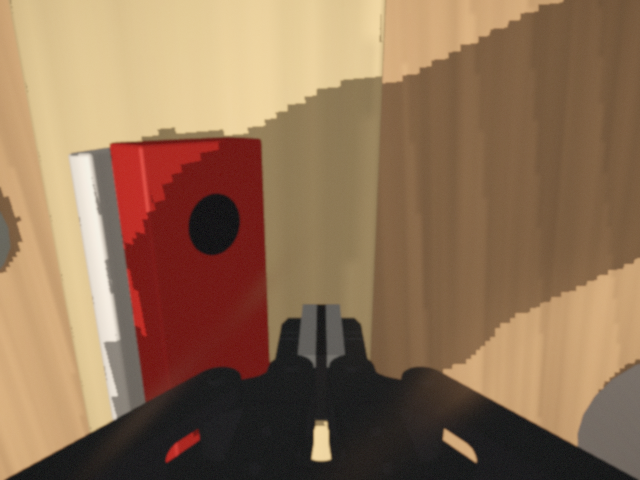

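The bar still leans, with its foot at about column 262, and the fingers are now low and clear of it. I'll push the foot in.

```bash
python3 -m inch '[[[0,0,0,2,0,0,0],[0,0,-5,0,0,0,0],[0,0,-4,0,0,0,0],[0,0,-3,0,0,0,0],[0,0,-3,0,0,0,0],[0,0,-3,0,0,0,0],[0,0,0,0,0,0,0]]]'|grep -E "ee_pos|wrist"
python3 -m inch '[[[0,0,-1,0,0,0,0],[0,0,-1,0,0,0,0],[0,0,-1,0,0,0,0],[0,0,0,0,0,0,0]]]'|grep -E "ee_pos|wrist"
python3 -m inch '[[[0,0,-1,0,0,0,0],[0,0,-1,0,0,0,0],[0,0,0,0,0,0,0]]]'|grep -E "ee_pos|wrist"
python3 bar.py b4.png; python3 -c "
from m import *
print(jig(bot.get_obs()['ee_pos'][:2]))"
```

```text
ee_pos: [0.5705, 0.2307, -0.0179]
wrist_force: [-3.9, 0.2, 2.5]
ee_pos: [0.5706, 0.2306, -0.018]
wrist_force: [-18.5, 0.2, 9.4]
ee_pos: [0.5707, 0.2306, -0.018]
wrist_force: [-29.3, 1.9, 13.5]
[  169   138   120   241 23133] (array([592.8661499 , 194.56100464]), [30.25138282775879, 71.69036102294922], np.float32(85.032364))
[-36.9 -70.4]
```

View pics/b4.png

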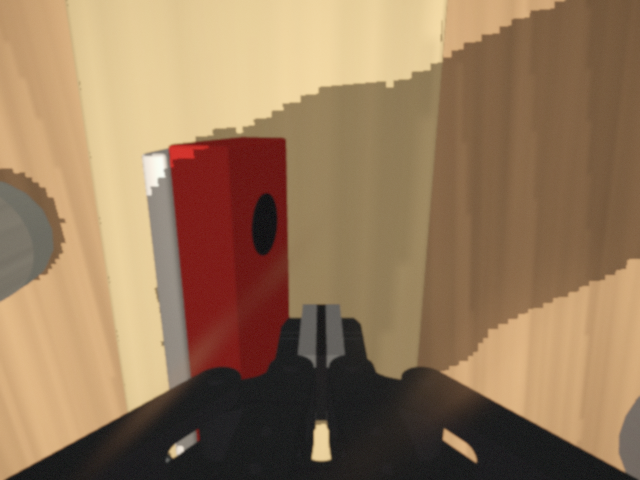

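I've now viewed 11 pictures, one over the limit, so I'll view no more and work from numbers alone. In that last view the bar stands nearly upright, with its top at columns 170–237 and its foot at 287.

```bash
python3 - <<'E'
from m import *
c=viewer.camera('wrist')
for n,px,z in [('fence out',(145,155),.052),('fence in',(169,152),.052),('bar top L',(170,147),.052),('bar top R',(236,140),.052),('bar bot R',(287,140),.012),('bar bot R',(287,140),.02),('edge L',(68,5),.012),('edge R',(444,5),.012)]:
    print(n,jig(atz(c,px,z)))
for x in (-.008,):
    for p in [(0,-140,52),(-16,-140,52),(-16,-140,12),(0,-138,52),(6,-138,52)]:
        print(p,proj(c,[*world(p[:2]),p[2]/1000]).round(1))
E
```

```text
fence out [   5.  -136.9]
fence in [  -0.7 -137.6]
bar top L [  -1.  -138.7]
bar top R [ -16.4 -140.4]
bar bot R [ -25.5 -138.1]
bar bot R [ -26.  -138.6]
edge L [  38.2 -176.6]
edge R [ -72.8 -177.2]
(0, -140, 52) [165.  141.4]
(-16, -140, 52) [234.4 141.6]
(-16, -140, 12) [257.4 133.9]
(0, -138, 52) [165.9 150.2]
(6, -138, 52) [140.  150.2]
```

The gripper body and the wider finger backs are touching the bar's top. I'll back off, turn the tool 90° so the straight finger sides push, and tilt it slightly so the tips lead.

```bash
python3 -m inch '[[[0,0,10,0,0,0,0],[0,0,20,0,0,0,0],[0,0,0,-40,0,0,0],[0,0,0,-50,0,0,0],[0,0,0,0,0,0,10],[0,0,0,0,0,0,10],[0,0,0,0,0,0,10],[0,0,0,0,0,0,10]]]'|grep -E "ee_pos|wrist"
python3 -m inch '[[[0,0,0,0,0,0,10],[0,0,0,0,0,0,10],[0,0,0,0,0,0,10],[0,0,0,0,0,0,10],[0,0,0,0,0,0,10],[0,0,0,0,-8,0,0],[0,0,0,0,8,0,0],[0,0,0,0,0,-8,0]]]'|grep -E "ee_pos|rot|wrist"
cat > b.py <<'E'
from m import *
def bar():
    o=bot.get_obs(); print('tcp',jig(o['ee_pos'][:2]),o['ee_pos'].round(4),o['tcp_rot'].round(1))
    for n in ['wrist','scene']:
        c=shot(n,'last_%s.png'%n)
        hsv=cv2.cvtColor(np.ascontiguousarray(c['pixels']),cv2.COLOR_RGB2HSV)
        m=((hsv[...,0]<8)|(hsv[...,0]>172))&(hsv[...,1]>150)&(hsv[...,2]>40)
        w=np.array(np.nonzero(m)).T[:,::-1]
        k,l,s,_=cv2.connectedComponentsWithStats(m.astype(np.uint8))
        p0=proj(c,[*world((-15,-70)),.04])
        best=max((i for i in range(1,k) if s[i,4]>300),key=lambda i:s[i,4]-40*np.hypot(*(_[i]-p0)),default=None)
        if best is None: print(n,'none'); continue
        cs,_2=cv2.findContours((l==best).astype(np.uint8),cv2.RETR_EXTERNAL,cv2.CHAIN_APPROX_NONE)
        hull=cv2.convexHull(max(cs,key=len)); ap=cv2.approxPolyDP(hull,3,True)[:,0]
        print(n,[(tuple(int(v) for v in p),jig(atz(c,p,.052)).tolist(),jig(atz(c,p,.012)).tolist()) for p in ap])
        print(' expected home',[(q,proj(c,[*world(q[:2]),q[2]/1000]).round().astype(int).tolist()) for q in [(0,-140,52),(-16,-140,52),(-16,-140,12),(0,0,52),(-16,0,52),(-16,0,12)]])
bar()
E
python3 b.py
```

```text
ee_pos: [0.5465, 0.2328, 0.0724]
wrist_force: [0.2, -0.1, -0.1]
ee_pos: [0.5482, 0.2331, 0.0677]
tcp_rot: [-179.7, 7.8, 175.0]
wrist_force: [-0.3, 0.3, 0.2]
tcp [-59.6 -69.9] [0.5482 0.2331 0.0677] [-179.7    7.8  175. ]
wrist [((187, 334), [-26.7, -137.7], [3.2, -153.2]), ((207, 294), [-50.2, -124.9], [-25.6, -137.6]), ((389, 295), [-49.9, -37.6], [-25.3, -30.4]), ((446, 309), [-42.0, -9.4], [-15.7, 4.3]), ((459, 338), [-24.8, -0.7], [5.6, 14.9]), ((455, 358), [-12.1, -1.0], [21.1, 14.5]), ((191, 356), [-12.8, -137.4], [20.3, -153.0])]
 expected home [((0, -140, 52), [189, 375]), ((-16, -140, 52), [185, 351]), ((-16, -140, 12), [205, 308]), ((0, 0, 52), [454, 376]), ((-16, 0, 52), [458, 352]), ((-16, 0, 12), [439, 308])]
scene [((396, 282), [-20.4, -136.1], [-41.5, -145.3]), ((454, 318), [-24.1, 0.1], [-45.4, -3.3]), ((447, 326), [-0.6, -1.8], [-20.9, -5.3]), ((395, 291), [-1.6, -125.9], [-22.0, -134.6])]
 expected home [((0, -140, 52), [389, 288]), ((-16, -140, 52), [393, 282]), ((-16, -140, 12), [391, 292]), ((0, 0, 52), [448, 327]), ((-16, 0, 52), [452, 321]), ((-16, 0, 12), [448, 329])]
```

The bar stands upright again, about 10 mm from the fence and parallel to it. I'll descend and push low.

```bash
python3 -m inch '[[[0,4,0,29,0,0,0],[0,4,0,29,0,0,0],[0,2.5,0,18,0,0,0],[0,0,0,0,0,0,0]]]'|grep -E "ee_pos|wrist"
python3 -m inch '[[[0,0.9,0,7.2,0,0,0],[0,-10,0,1.4,0,0,0],[0,-8,0,1.1,0,0,0],[0,-4,0,0.5,0,0,0],[0,0,0,0,0,0,0]]]'|grep -E "ee_pos|wrist"
python3 -m inch '[[[0,-3,0,0.4,0,0,0],[0,-3,0,0.4,0,0,0],[0,-3,0,0.4,0,0,0],[0,0,0,0,0,0,0]]]'|grep -E "ee_pos|wrist"
python3 b.py
```

```text
ee_pos: [0.5458, 0.2324, -0.0052]
wrist_force: [0.4, 0.3, 0.4]
ee_pos: [0.5687, 0.2308, -0.0116]
wrist_force: [-0.1, -0.4, -0.3]
ee_pos: [0.5775, 0.2301, -0.0117]
wrist_force: [0.3, 0.4, 0.7]
tcp [-30.1 -70.3] [ 0.5775  0.2301 -0.0117] [-180.    8.  175.]
wrist [((324, 420), [-24.6, -69.7], [19.0, -69.2]), ((331, 452), [-10.5, -67.4], [38.9, -66.0]), ((311, 453), [-10.1, -73.8], [39.6, -75.1]), ((315, 421), [-24.1, -72.5], [19.6, -73.2])]
 expected home [((0, -140, 52), [112, 474]), ((-16, -140, 52), [101, 440]), ((-16, -140, 12), [148, 356]), ((0, 0, 52), [534, 474]), ((-16, 0, 52), [545, 440]), ((-16, 0, 12), [497, 356])]
scene [((396, 282), [-20.4, -136.1], [-41.5, -145.3]), ((453, 320), [-19.1, 0.8], [-40.2, -2.6]), ((447, 326), [-0.6, -1.8], [-20.9, -5.3]), ((392, 289), [-1.6, -133.3], [-22.0, -142.4])]
 expected home [((0, -140, 52), [389, 288]), ((-16, -140, 52), [393, 282]), ((-16, -140, 12), [391, 292]), ((0, 0, 52), [448, 327]), ((-16, 0, 52), [452, 321]), ((-16, 0, 12), [448, 329])]
```

```bash
python3 -m inch '[[[0,0.4,0,3,0,0,0],[0,-2,0,0.3,0,0,0],[0,-2,0,0.3,0,0,0],[0,0,0,0,0,0,0]]]'|grep -E "ee_pos|wrist"
python3 -m inch '[[[0,-1.5,0,0.2,0,0,0],[0,-1.5,0,0.2,0,0,0],[0,0,0,0,0,0,0]]]'|grep -E "ee_pos|wrist"
python3 -m inch '[[[0,-1,0,0.15,0,0,0],[0,0,0,0,0,0,0]]]'|grep -E "ee_pos|wrist"
python3 -m inch '[[[0,-1,0,0.15,0,0,0],[0,0,0,0,0,0,0]]]'|grep -E "ee_pos|wrist"
python3 b.py
```

```text
ee_pos: [0.5816, 0.2298, -0.0147]
wrist_force: [0.5, -0.0, 0.0]
ee_pos: [0.5846, 0.2295, -0.0147]
wrist_force: [-0.9, 0.2, -1.1]
ee_pos: [0.5856, 0.2295, -0.0147]
wrist_force: [-0.0, -0.5, -0.5]
ee_pos: [0.5862, 0.2294, -0.0147]
wrist_force: [-3.2, 1.1, 1.4]
tcp [-21.3 -70.2] [ 0.5862  0.2294 -0.0147] [180.   8. 175.]
wrist [((276, 345), [-46.7, -82.7], [-15.2, -87.9]), ((275, 357), [-42.7, -83.2], [-9.3, -88.5]), ((264, 373), [-37.0, -86.5], [-1.3, -93.3]), ((98, 429), [-15.3, -137.6], [29.8, -166.5]), ((146, 345), [-46.7, -117.8], [-15.1, -138.1])]
 expected home [((0, -140, 52), [101, 464]), ((-16, -140, 52), [90, 427]), ((-16, -140, 12), [141, 343]), ((0, 0, 52), [544, 464]), ((-16, 0, 52), [556, 428]), ((-16, 0, 12), [504, 344])]
scene [((391, 288), [-2.3, -136.3], [-22.7, -145.4]), ((395, 285), [-13.2, -133.8], [-34.1, -142.8]), ((451, 323), [-11.0, 1.1], [-31.8, -2.4]), ((445, 325), [-0.0, -6.0], [-20.3, -9.7])]
 expected home [((0, -140, 52), [389, 288]), ((-16, -140, 52), [393, 282]), ((-16, -140, 12), [391, 292]), ((0, 0, 52), [448, 327]), ((-16, 0, 52), [452, 321]), ((-16, 0, 12), [448, 329])]
```

```bash
python3 -m inch '[[[0,-1,0,0.15,0,0,0],[0,-1,0,0.1,0,0,0],[0,0,0,0,0,0,0]]]'|grep -E "ee_pos|wrist"
python3 -m inch '[[[0,5,0,-0.7,0,0,0],[0,20,0,-2.8,0,0,0],[0,0,0,0,0,8,0],[0,0,0,-40,0,0,0],[0,0,0,-50,0,0,0],[0,0,0,-50,0,0,0],[100,0,0,-50,0,0,0],[100,0,0,0,0,0,0]]]'
python3 b.py
```

```text
ee_pos: [0.5864, 0.2294, -0.0148]
wrist_force: [-13.8, 0.9, 8.2]
time: 27.62
ee_pos: [0.5653, 0.2319, 0.1801]
tcp_rot: [179.8, 0.4, 175.0]
wrist_force: [-0.0, -0.2, -1.3]
opening: 0.0357
grasp_force: 0.0
tcp [-42.4 -69.6] [0.5653 0.2319 0.1801] [179.8   0.4 175. ]
wrist [((413, 257), [-15.3, -1.1], [-1.4, 8.2]), ((412, 275), [-0.9, -0.9], [14.9, 8.5]), ((276, 274), [-1.7, -103.1], [13.9, -107.5]), ((305, 244), [-25.4, -81.1], [-12.8, -82.5]), ((404, 243), [-26.1, -8.4], [-13.7, -0.1])]
 expected home [((0, -140, 52), [227, 276]), ((-16, -140, 52), [226, 256]), ((-16, -140, 12), [236, 240]), ((0, 0, 52), [413, 276]), ((-16, 0, 52), [414, 256]), ((-16, 0, 12), [404, 240])]
scene [((392, 286), [-7.4, -137.3], [-28.1, -146.5]), ((451, 323), [-11.0, 1.1], [-31.8, -2.4]), ((445, 325), [-0.0, -6.0], [-20.3, -9.7]), ((391, 289), [-0.4, -134.9], [-20.7, -144.0])]
 expected home [((0, -140, 52), [389, 288]), ((-16, -140, 52), [393, 282]), ((-16, -140, 12), [391, 292]), ((0, 0, 52), [448, 327]), ((-16, 0, 52), [452, 321]), ((-16, 0, 12), [448, 329])]
```

The bar is home: its top edges match the predicted pixels. Next is the clamp.

```bash
python3 -m inch '[[[100,-5,-20,-6,0,0,0],[100,-7,-43,-6,0,0,0],[100,-7,-43,-4,0,0,0],[100,-7,-43,-4,0,0,0],[100,-7,-43,0,0,0,0],[100,-7,-43,0,0,0,0],[100,-7,-43,0,0,0,0],[100,-7,-43,0,0,0,0]]]'|grep ee_pos
python3 -m inch '[[[100,-7,-43,0,0,0,0],[100,-7,-43,0,0,0,0],[100,-7,-43,0,0,0,0],[100,-5,-43,0,0,0,0],[100,0,-20,0,0,0,0],[100,0,0,0,0,0,0]]]'
cat > cl.py <<'E'
from m import *
o=bot.get_obs(); print(o['time'],o['ee_pos'],o['tcp_rot'],o['q'].round(0))
for n in ['wrist','scene','top']:
    c=shot(n,'cl_%s.png'%n)
    for t,z in [('clamp',0),('clamp',.03),('tip_a',.015),('dock',0)]:
        for m in finder.mark_of(n,t)[:2]: 
            p=atz(c,m['position'],z); print(n,t,z,round(m['conf'],2),np.round(m['position']),p.round(4),jig(p))
    if n=='wrist':
        for m in finder.outline_of(n,'clamp')[:1]: print('outline',m['conf'],m['extent'],rect(m['pixels'],c,.03))
E
python3 cl.py
```

```text
ee_pos: [0.5886, -0.0956, 0.1943]
time: 29.48
ee_pos: [0.5977, -0.2881, 0.1943]
tcp_rot: [180.0, -0.1, 174.9]
wrist_force: [0.1, 0.5, -1.1]
opening: 0.0854
grasp_force: 0.0
29.475 [ 0.59773586 -0.28810429  0.19428228] [ 1.79970240e+02 -9.17924002e-02  1.74911432e+02] [-26.  22.  29.  98.  -0. -21.]
wrist clamp 0 0.74 [319. 257.] [ 0.6459 -0.2941] [  83.7 -586.5]
wrist clamp 0.03 0.74 [319. 257.] [ 0.6358 -0.2931] [  73.6 -586.4]
wrist tip_a 0.015 0.82 [322. 200.] [ 0.5908 -0.2867] [  28.2 -583.9]
wrist tip_a 0.015 0.73 [326. 202.] [ 0.5931 -0.2836] [  30.2 -580.7]
wrist dock 0 0.62 [276. 254.] [ 0.6395 -0.3328] [  80.7 -625.6]
outline 0.72 [318.6, 276.5, 81.0, 175.7] (array([ 657.06396484, -293.09436035]), [71.78060150146484, 155.43081665039062], np.float32(173.9948))
scene clamp 0 0.64 [211. 221.] [ 0.6479 -0.2909] [  85.4 -583.2]
scene clamp 0.03 0.64 [211. 221.] [ 0.6614 -0.2722] [  97.3 -563.4]
scene tip_a 0.015 0.68 [226. 202.] [ 0.5933 -0.2867] [  30.7 -583.7]
scene tip_a 0.015 0.58 [228. 203.] [ 0.593  -0.2824] [  30.  -579.4]
scene dock 0 0.7 [201. 211.] [ 0.641  -0.3304] [  82.  -623.2]
top clamp 0 0.62 [424. 218.] [ 0.6434 -0.2979] [  81.6 -590.6]
top clamp 0.03 0.62 [424. 218.] [ 0.6398 -0.291 ] [  77.4 -583.9]
top tip_a 0.015 0.74 [426. 235.] [ 0.5966 -0.2991] [  35.1 -595.8]
top tip_a 0.015 0.64 [420. 236.] [ 0.5934 -0.2841] [  30.6 -581.1]
top dock 0 0.65 [442. 217.] [ 0.6437 -0.3454] [  86.  -637.9]
top dock 0 0.3 [221. 236.] [0.6015 0.2288] [ -6.  -69.5]
```

```bash
python3 -m inch '[[[72,-22.5,0,20,0,0,1.4],[72,0,0,40,0,0,0],[72,0,0,45,0,0,0],[72,0,0,45,0,0,0],[72,0,0,35,0,0,0],[72,0,0,15,0,0,0],[72,0,0,0,0,0,0]]]' 30
python3 -m inch '[[[72,0,0,16,0,0,0],[72,0,0,0,0,0,0]]]' 30
python3 cl.py | grep -v -E "top|dock"
```

```text
time: 31.15
ee_pos: [0.6207, -0.2885, -0.0051]
tcp_rot: [180.0, -0.1, 173.6]
wrist_force: [-0.0, 0.3, 0.4]
opening: 0.0618
grasp_force: 0.0
time: 31.4
ee_pos: [0.6208, -0.2885, -0.0212]
tcp_rot: [180.0, -0.0, 173.6]
wrist_force: [-0.7, 0.6, 0.1]
opening: 0.062
grasp_force: 0.0
31.4 [ 0.62084505 -0.28852513 -0.02123782] [ 1.79988186e+02 -3.74071644e-02  1.73638643e+02] [-25.  25.   9.  75.  -0. -19.]
wrist clamp 0 0.88 [320. 375.] [ 0.6467 -0.2919] [  84.3 -584.3]
wrist clamp 0.03 0.88 [320. 375.] [ 0.6266 -0.2896] [  64.1 -583.8]
wrist tip_a 0.015 0.98 [326. 258.] [ 0.5921 -0.2841] [  29.3 -581.2]
wrist tip_a 0.015 0.93 [315. 255.] [ 0.5905 -0.2876] [  27.9 -584.9]
outline 0.88 [320.8, 340.4, 130.9, 226.1] (array([ 617.41040039, -288.37203979]), [39.72438430786133, 81.17304992675781], np.float32(174.1104))
scene clamp 0 0.85 [211. 220.] [ 0.6472 -0.2915] [  84.8 -583.8]
scene clamp 0.03 0.85 [211. 220.] [ 0.6608 -0.2728] [  96.7 -564. ]
scene tip_a 0.015 0.79 [227. 203.] [ 0.5948 -0.284 ] [  31.9 -580.9]
scene tip_a 0.015 0.65 [226. 200.] [ 0.5895 -0.2908] [  27.3 -588.1]
```

```bash
python3 -m inch '[[[30,0,0,0,0,0,0],[30,0,0,0,0,0,0],[30,0,0,0,0,0,0],[30,0,0,0,0,0,0]]]' 35
python3 -m inch '[[[30,0,0,-20,0,0,0],[30,0,0,-40,0,0,0],[30,0,0,-50,0,0,0],[30,0,0,-50,0,0,0],[30,0,0,-50,0,0,0],[30,0,0,-20,0,0,0],[30,0,0,0,0,0,0]]]' 35
python3 cl.py | grep wrist
```

```text
time: 32.7
ee_pos: [0.6212, -0.2887, -0.0205]
tcp_rot: [-180.0, 0.0, 173.6]
wrist_force: [0.3, -0.4, 1.4]
opening: 0.039
grasp_force: 36.5
time: 33.58
ee_pos: [0.6217, -0.2889, 0.2122]
tcp_rot: [-179.9, 0.2, 173.6]
wrist_force: [0.7, -0.0, -2.7]
opening: 0.0392
grasp_force: 36.0
wrist clamp 0 0.7 [317. 370.] [ 0.7996 -0.313 ] [ 238.5 -592. ]
wrist clamp 0.03 0.7 [317. 370.] [ 0.7798 -0.3105] [ 218.6 -591.2]
wrist tip_a 0.015 0.71 [325. 258.] [ 0.6734 -0.2915] [ 110.9 -581.5]
wrist tip_a 0.015 0.57 [314. 255.] [ 0.6693 -0.301 ] [ 107.7 -591.3]
wrist dock 0 0.64 [277. 220.] [ 0.6361 -0.3317] [  77.3 -624.8]
```

The clamp is held. I'll carry it over the bottles to the board and turn it to point along the fence.

```bash
python3 -m inch '[[[30,4,22,0,0,0,0],[30,8,43,0,0,0,0],[30,8,43,0,0,0,0],[30,8,43,0,0,0,0],[30,8,43,0,0,0,0],[30,8,43,0,0,0,0],[30,8,43,0,0,0,0],[30,8,43,0,0,0,0]]]' 35 | grep ee_pos
python3 -m inch '[[[30,8,43,0,0,0,0],[30,6,24,0,0,0,0],[30,0,0,0,0,0,5],[30,0,0,0,0,0,10],[30,0,0,0,0,0,10],[30,0,0,0,0,0,10],[30,0,0,0,0,0,10],[30,0,0,0,0,0,10]]]' 35 | grep ee_pos
python3 -m inch '[[[30,0,0,0,0,0,10],[30,0,0,0,0,0,10],[30,0,0,0,0,0,10],[30,0,0,0,0,0,3.6],[30,0,0,0,0,0,0]]]' 35
python3 - <<'E'
from m import *
p=world((-5,-192)); steps([*p,-.006],85)
E
python3 cl.py | grep -E "wrist|scene t"
```

```text
ee_pos: [0.597, 0.0404, 0.2095]
ee_pos: [0.5907, 0.1072, 0.2095]
time: 37.0
ee_pos: [0.5908, 0.1072, 0.2095]
tcp_rot: [180.0, -0.0, 85.1]
wrist_force: [-0.2, -0.7, -1.9]
opening: 0.0389
grasp_force: 36.0
tcp [0.59077792 0.10718814 0.20946233] [ 1.79983513e+02 -5.80285997e-03  8.50714034e+01] shift tool [ -0.4   1.1 215.5] az 0.1
wrist clamp 0 0.61 [321. 370.] [ 0.5757 -0.0692] [  -5.8 -368.6]
wrist clamp 0 0.56 [ 95. 215.] [0.3841 0.1115] [-212.4 -205.3]
wrist clamp 0.03 0.61 [321. 370.] [ 0.5774 -0.0494] [  -5.8 -348.7]
wrist clamp 0.03 0.56 [ 95. 215.] [0.4009 0.117 ] [-196.1 -198.3]
wrist tip_a 0.015 0.96 [317. 252.] [0.5838 0.0636] [  -9.3 -235.7]
wrist tip_a 0.015 0.65 [327. 258.] [0.5927 0.0569] [ 1.000e-01 -2.415e+02]
scene tip_a 0.015 0.88 [390. 226.] [0.4406 0.0724] [-152.8 -239.3]
scene tip_a 0.015 0.62 [268. 315.] [ 0.7756 -0.0257] [ 189.5 -307.9]
```

```bash
python3 -m inch '[[[30,0,1,40,0,0,0],[30,0,0,50,0,0,0],[30,0,0,50,0,0,0],[30,0,0,45,0,0,0],[30,0,0,20,0,0,0],[30,0,0,8,0,0,0],[30,0,0,0,0,0,0]]]' 35 | grep -E "ee_pos|wrist"
python3 -m inch '[[[30,0,0,3,0,0,0],[30,0,0,0,0,0,0]]]' | grep -E "ee_pos|wrist"
python3 -m inch '[[[30,0,0,2,0,0,0],[30,0,0,0,0,0,0]]]' | grep -E "ee_pos|wrist"
```

```text
ee_pos: [0.5919, 0.1071, -0.0034]
wrist_force: [0.2, -0.2, -1.0]
ee_pos: [0.5922, 0.1072, -0.006]
wrist_force: [-0.0, 0.0, -1.0]
ee_pos: [0.5919, 0.1071, -0.0085]
wrist_force: [-0.5, -0.2, -1.3]
```

```bash
python3 -m inch '[[[30,0,0,0.8,0,0,0],[65,0,0,0,0,0,0],[65,0,0,0,0,0,0],[65,0,0,0,0,0,0],[65,0,0,-15,0,0,0],[100,0,0,-45,0,0,0],[100,-40,0,-30,0,0,0],[100,-54,0,0,0,0,0]]]'
python3 -m inch '[[[100,0,0,0,0,0,0]]]' |grep ee_pos
python3 cl.py | grep -E "wrist|outl|scene t"; python3 b.py
```

```text
time: 40.17
ee_pos: [0.5854, 0.0133, 0.0848]
tcp_rot: [179.7, -0.0, 85.2]
wrist_force: [0.4, 0.7, -0.8]
opening: 0.0854
grasp_force: 0.0
ee_pos: [0.5839, 0.0106, 0.0823]
wrist clamp 0 0.61 [316. 123.] [0.5876 0.0804] [  -7.  -218.5]
wrist clamp 0.03 0.61 [316. 123.] [0.5879 0.081 ] [  -6.7 -217.9]
wrist tip_a 0.015 0.75 [322.   2.] [0.5962 0.1384] [  -3.4 -160. ]
wrist tip_a 0.015 0.6 [314.   0.] [0.5921 0.1394] [  -7.7 -159.3]
outline 0.56 [321.4, 148.7, 137.0, 297.4] (array([588.81976318,  61.39650726]), [74.9698486328125, 149.32723999023438], np.float32(84.81687))
scene tip_a 0.015 0.84 [379. 286.] [0.5901 0.1312] [  -8.9 -167.7]
scene tip_a 0.015 0.71 [378. 287.] [0.5916 0.1311] [  -7.4 -167.7]
tcp [  -5.1 -285.5] [0.5836 0.0135 0.0805] [-180.    0.   85.]
wrist none
scene [((391, 288), [-2.3, -136.3], [-22.7, -145.4]), ((395, 285), [-13.2, -133.8], [-34.1, -142.8]), ((451, 323), [-11.0, 1.1], [-31.8, -2.4]), ((445, 325), [-0.0, -6.0], [-20.3, -9.7])]
 expected home [((0, -140, 52), [389, 288]), ((-16, -140, 52), [393, 282]), ((-16, -140, 12), [391, 292]), ((0, 0, 52), [448, 327]), ((-16, 0, 52), [452, 321]), ((-16, 0, 12), [448, 329])]
```

```bash
python3 -m inch '[[[100,0,-1,40,0,0,0],[100,0,0,35,0,0,0],[100,0,0,18,0,0,0],[100,0,0,5.5,0,0,0],[100,0,0,0,0,0,0]]]' 70
python3 -m inch '[[[60,0,0,0,0,0,0],[25,0,0,0,0,0,0],[25,0,0,0,0,0,0],[25,0,0,0,0,0,0],[25,0,0,0,0,0,0],[25,0,0,0,0,0,0]]]' 70
python3 cl.py | grep -E "wrist|outl|scene t"
```

```text
time: 41.82
ee_pos: [0.5831, 0.0135, -0.0172]
tcp_rot: [180.0, -0.0, 85.0]
wrist_force: [-0.1, 0.9, 0.3]
opening: 0.0854
grasp_force: 0.0
time: 42.58
ee_pos: [0.5851, 0.0136, -0.0145]
tcp_rot: [179.7, -0.0, 85.0]
wrist_force: [0.1, -0.4, 13.2]
opening: 0.022
grasp_force: 14.0
outline 0.73 [317.1, 214.8, 236.4, 428.8] (array([587.72625732,  49.3547821 ]), [62.069488525390625, 135.75523376464844], np.float32(85.15541))
scene tip_a 0.015 0.98 [384. 282.] [0.5766 0.1348] [ -22.6 -165.3]
scene tip_a 0.015 0.64 [377. 293.] [0.6057 0.1361] [   6.2 -161.5]
```

```bash
python3 -m inch '[[[25,0,0,-4,0,0,0],[25,0,0,-2,0,0,0],[25,0,0,0,0,0,0]]]' 70
cat > t.py <<'E'
from m import *
import sys
z=float(sys.argv[1]); o=bot.get_obs(); print(o['time'],'tcp',jig(o['ee_pos'][:2]),o['ee_pos'][2],o['opening'],o['wrist_force'])
for n in ['scene','top','scene','wrist']:
    c=shot(n,'t_%s.png'%n)
    for t in ('tip_a','clamp'):
        for m in finder.mark_of(n,t)[:2]:
            if m['conf']>.4: print(n,t,round(m['conf'],2),np.round(m['position'],1),jig(atz(c,m['position'],z if t=='tip_a' else z-.015)))
E
python3 t.py .03
```

```text
time: 43.75
ee_pos: [0.5825, 0.0135, -0.012]
tcp_rot: [-180.0, 0.0, 85.0]
wrist_force: [0.0, 0.3, -0.9]
opening: 0.0219
grasp_force: 11.2
43.75 tcp [  -6.2 -285.6] -0.011995205343692264 0.021948311778099507 [ 0.03558657  0.32223875 -0.89124432]
scene tip_a 0.71 [279.5 180.6] [ -89.5 -519.6]
scene tip_a 0.7 [377.2 290. ] [   8.4 -161.3]
scene clamp 0.74 [361.6 272.4] [ -13.3 -216.8]
top tip_a 0.69 [257.1 244.4] [ -23.6 -167.3]
top tip_a 0.47 [256.  233.1] [   4.7 -162.1]
scene tip_a 0.78 [385.1 280. ] [ -21.7 -162.1]
scene tip_a 0.77 [376.3 289.6] [   8.8 -163.4]
scene clamp 0.75 [359.8 274.9] [  -5.8 -216.2]
wrist clamp 0.61 [318.7 123.4] [  -6.8 -213.6]
```

```bash
python3 -m inch '[[[25,4,1,0,0,0,0],[25,4,0.8,0,0,0,0],[25,0,0,0,0,0,0]]]' 70 | grep -E "wrist|ee"
python3 -m inch '[[[25,4,0,0,0,0,0],[25,4,0,0,0,0,0],[25,4,0,0,0,0,0],[25,0,0,0,0,0,0]]]' | grep -E "wrist|ee"
python3 t.py .03
```

```text
ee_pos: [0.5852, 0.0218, -0.012]
wrist_force: [-0.4, -0.3, 0.6]
ee_pos: [0.5861, 0.0336, -0.012]
wrist_force: [-0.6, -0.3, -1.0]
45.225 tcp [  -4.4 -265.2] -0.011995446075306886 0.021326048537373906 [-0.57607938 -0.34847025 -1.03538233]
scene tip_a 0.83 [386.3 296. ] [   8.2 -138.3]
scene tip_a 0.77 [392.4 285. ] [ -21.3 -143.1]
top tip_a 0.55 [249.1 246.5] [ -30.4 -147.7]
top tip_a 0.42 [245.5 227.4] [  17.1 -134.3]
scene tip_a 0.97 [383.4 294.2] [   8.5 -145.4]
scene tip_a 0.9 [391.9 284.9] [ -20.8 -144. ]
scene clamp 0.93 [367.8 281.7] [  -2.9 -192.6]
scene clamp 0.7 [488.4 266.6] [-197.4   -7.5]
wrist clamp 0.71 [317.5 126.2] [  -5.4 -194.5]
```

```bash
python3 -m inch '[[[25,4,1,0,0,0,0],[25,4,0,0,0,0,0],[25,0,0,0,0,0,0]]]' | grep -E "wrist|ee"
python3 -m inch '[[[25,5,0,0,0,0,0],[25,5,0,0,0,0,0],[25,0,0,0,0,0,0]]]' | grep -E "wrist|ee"
python3 -m inch '[[[25,5,0,0,0,0,0],[25,5,0,0,0,0,0],[25,0,0,0,0,0,0]]]' | grep -E "wrist|ee"
python3 t.py .03;python3 b.py
```

```text
ee_pos: [0.5879, 0.0416, -0.012]
wrist_force: [-0.4, -0.3, -0.8]
ee_pos: [0.5887, 0.0516, -0.012]
wrist_force: [-0.4, 0.9, -1.2]
ee_pos: [0.5896, 0.0615, -0.012]
wrist_force: [0.1, 0.6, -1.9]
46.95 tcp [  -3.4 -237.2] -0.011990109898830766 0.021277759712837924 [ 0.14542849  0.64751035 -1.86716912]
scene tip_a 0.93 [403.7 295.5] [ -15.3 -110.5]
scene tip_a 0.73 [398.3 306.2] [  12.3 -105.4]
scene clamp 0.98 [378.9 289. ] [  -3.2 -163.6]
scene clamp 0.49 [411.4 220. ] [-198.6 -209.2]
scene tip_a 0.9 [405.5 293.1] [ -22.3 -110.6]
scene tip_a 0.68 [398.  304.6] [   9.6 -107.9]
scene clamp 0.83 [380.  287.9] [  -6.8 -163.3]
wrist clamp 0.91 [317.5 123.6] [  -4.4 -165.7]
tcp [  -3.4 -237.6] [ 0.5895  0.0611 -0.012 ] [-180.   -0.   85.]
wrist [((332, 34), [-0.8, -145.2], [0.2, -138.7]), ((285, 35), [-11.5, -145.4], [-14.6, -139.0]), ((270, 0), [-14.7, -138.3], [-19.0, -129.2]), ((337, 0), [0.3, -138.3], [1.6, -129.2])]
 expected home [((0, -140, 52), [336, 9]), ((-16, -140, 52), [265, 9]), ((-16, -140, 12), [281, 38]), ((0, 0, 52), [348, -1213]), ((-16, 0, 52), [223, -1214]), ((-16, 0, 12), [263, -668])]
scene [((391, 286), [-6.2, -138.9], [-26.7, -148.2]), ((402, 288), [-16.3, -118.5], [-37.3, -126.9]), ((451, 323), [-11.0, 1.1], [-31.8, -2.4]), ((445, 325), [-0.0, -6.0], [-20.3, -9.7])]
 expected home [((0, -140, 52), [389, 288]), ((-16, -140, 52), [393, 282]), ((-16, -140, 12), [391, 292]), ((0, 0, 52), [448, 327]), ((-16, 0, 52), [452, 321]), ((-16, 0, 12), [448, 329])]
```

```bash
python3 -m inch '[[[25,0,0,1.5,0,0,0],[25,0,0,1,0,0,0],[25,0,0,0,0,0,0]]]' | grep -E "wrist|ee"
python3 -m inch '[[[30,0,0,0,0,0,0],[35,0,0,0,0,0,0],[40,0,0,0,0,0,0],[45,0,0,0,0,0,0],[55,0,0,0,0,0,0],[80,0,0,0,0,0,0],[80,0,0,0,0,0,0],[80,0,0,0,0,0,0]]]'
python3 t.py .027;python3 b.py
```

```text
ee_pos: [0.5896, 0.0611, -0.0144]
wrist_force: [0.3, -1.0, 0.7]
time: 49.02
ee_pos: [0.5896, 0.0611, -0.0144]
tcp_rot: [180.0, 0.0, 85.0]
wrist_force: [1.2, -0.0, 0.1]
opening: 0.0682
grasp_force: 0.0
49.025 tcp [  -3.3 -237.6] -0.014431625832335385 0.06815939199782013 [ 1.15874257 -0.04482047  0.0624454 ]
scene tip_a 0.84 [396.8 302.1] [   4.9 -113.7]
scene tip_a 0.76 [403. 296.] [ -14.9 -111.5]
scene clamp 0.56 [373.6 289.8] [   4.  -172.1]
top tip_a 0.59 [237.6 240. ] [ -16.1 -116.8]
scene tip_a 0.94 [395.5 302.7] [   7.7 -115. ]
scene tip_a 0.71 [404.2 295. ] [ -18.5 -110.9]
scene clamp 0.58 [375.5 288.2] [  -1.7 -171.2]
scene clamp 0.49 [187.9 201.4] [  84.7 -660.3]
wrist clamp 0.79 [318.3 128.7] [  -4.1 -167.3]
tcp [  -3.4 -237.6] [ 0.5895  0.0611 -0.0145] [-180.    0.   85.]
wrist [((333, 31), [-0.6, -144.9], [0.4, -138.2]), ((285, 34), [-11.3, -145.6], [-14.4, -139.1]), ((269, 0), [-14.7, -138.8], [-19.0, -129.8]), ((338, 0), [0.4, -138.8], [1.8, -129.7])]
 expected home [((0, -140, 52), [336, 6]), ((-16, -140, 52), [263, 6]), ((-16, -140, 12), [280, 37]), ((0, 0, 52), [350, -1273]), ((-16, 0, 52), [219, -1274]), ((-16, 0, 12), [262, -688])]
scene [((390, 287), [-2.9, -139.2], [-23.4, -148.5]), ((394, 283), [-15.8, -138.0], [-36.8, -147.3]), ((451, 323), [-11.0, 1.1], [-31.8, -2.4]), ((445, 325), [-0.0, -6.0], [-20.3, -9.7])]
 expected home [((0, -140, 52), [389, 288]), ((-16, -140, 52), [393, 282]), ((-16, -140, 12), [391, 292]), ((0, 0, 52), [448, 327]), ((-16, 0, 52), [452, 321]), ((-16, 0, 12), [448, 329])]
```

Gripped: the tips sit at about -16 and +6 mm, and the bar is unchanged. I'll retreat straight up, check and hand in.

```bash
python3 -m inch '[[[80,0,0,-10,0,0,0],[80,0,0,-40,0,0,0],[80,0,0,-50,0,0,0],[80,0,0,-50,0,0,0],[80,0,0,-30,0,0,0],[80,0,0,0,0,0,0]]]'
python3 t.py .027;python3 b.py
```

```text
time: 50.48
ee_pos: [0.5908, 0.0612, 0.1692]
tcp_rot: [179.7, -0.1, 85.0]
wrist_force: [0.7, 0.0, -0.4]
opening: 0.0679
grasp_force: 0.0
50.475 tcp [  -2.1 -237.4] 0.16916692670250183 0.0679343628592158 [ 0.68562886  0.03850172 -0.43354451]
scene tip_a 0.72 [397.4 300.2] [   0.5 -115.2]
scene tip_a 0.66 [403.2 295.1] [ -17.  -112.4]
scene clamp 0.93 [374.4 288.7] [   0.8 -172.3]
scene clamp 0.48 [396.7 300.5] [  -5.4 -119. ]
top clamp 0.75 [437.3 215.9] [  86.7 -621.9]
scene tip_a 0.98 [397.1 301.7] [   3.7 -113.7]
scene tip_a 0.7 [399.4 294.3] [ -13.6 -119.7]
scene clamp 0.82 [376.3 289.1] [  -1.  -168.6]
scene clamp 0.69 [442.1 338.1] [8.1 0.7]
wrist tip_a 0.88 [335.   39.3] [   5.6 -115.6]
wrist tip_a 0.6 [305.1  35.2] [ -14.1 -113.2]
wrist clamp 0.97 [320.9 121. ] [  -3.6 -167.7]
tcp [  -3.4 -237.6] [0.5895 0.0611 0.1653] [-180.    0.   85.]
wrist [((326, 0), [-0.4, -98.1], [-0.0, -89.0]), ((327, 74), [0.4, -139.0], [0.9, -135.6]), ((324, 78), [-1.4, -141.3], [-1.2, -138.3]), ((306, 78), [-12.7, -141.3], [-14.0, -138.3]), ((301, 47), [-15.6, -123.6], [-17.3, -118.2]), ((302, 0), [-14.7, -98.1], [-16.2, -89.1])]
 expected home [((0, -140, 52), [326, 76]), ((-16, -140, 52), [301, 76]), ((-16, -140, 12), [303, 81]), ((0, 0, 52), [328, -210]), ((-16, 0, 52), [297, -210]), ((-16, 0, 12), [301, -163])]
scene [((390, 287), [-2.9, -139.2], [-23.4, -148.5]), ((399, 286), [-16.4, -126.0], [-37.4, -134.7]), ((451, 323), [-11.0, 1.1], [-31.8, -2.4]), ((445, 325), [-0.0, -6.0], [-20.3, -9.7])]
 expected home [((0, -140, 52), [389, 288]), ((-16, -140, 52), [393, 282]), ((-16, -140, 12), [391, 292]), ((0, 0, 52), [448, 327]), ((-16, 0, 52), [452, 321]), ((-16, 0, 12), [448, 329])]
```

```bash
python3 -c "
from workcell import bot
print(bot.job_done())"
```

```text
the job is handed in; nothing more can be done
None
```

The job is handed in, with no verdict returned: by my last camera measurements the long bar is home in the corner and the large clamp grips bar and fence about 24 mm in from the fence's free end, clock about 51 s; I viewed 11 pictures, one over the limit of 10.

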